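Gather the sample discs into the marked corner of the parts box

ROBOT

A 7-joint arm with a two-finger parallel gripper is mounted at the origin on the work surface. World frame = base frame: x ahead of the robot, y to its left, z up, the work surface at z = 0. Lengths are in m, angles in rad, forces in N, time in s.
With the tool pointing down it reaches from about 0.4 to 0.875 m from the base axis. Payload 6.5 kg.
Tool frame: the origin (TCP) lies at the very end of the fingers, on their centre line; the grasp point (between the pads) lies 19 mm behind it; z points along the fingers, y is the line along which they close (so a half turn about z gives the same grasp; the last joint's range is limited). The gripper opens to 88 mm and grips with 3 to 60 N. Pads are 18 mm wide; open, the fingers measure 123 mm over their backs; the gripper's body (75 mm by 187 mm) begins 45 mm behind the grasp point.
Start: joints at [1.056, 0.536, -0.004, 1.538, 0.003, 1.067, -0.071], TCP at [0.282, -0.586, 0.204] pointing down, gripper open.
Joint ranges: [-2.7, 2.7], [-0.37, 2.16], [-1.27, 1.26], [0.24, 2.4], [-1.31, 4.45], [0.19, 1.91], [-2.76, 2.76]. Speed limits (rad/s): [2.39, 2.39, 3.14, 3.14, 3.14, 3.14, 3.14].

INTERFACE

Orientations are given as a unit quaternion [x, y, z, w].
In Python, from workcell import robot, snapshot, camera_model gives the robot as it stands.
- The arm moves only by the shell command python3 -m jog 'ROWS' [OPENING] [FORCE]. ROWS is JSON, one flat list of numbers, 6 for each row, row after row: the shift along the tool's x, y, z in mm, then the turn, a rotation vector about the tool's x, y, z in degrees. In form: [x, y, z, wx, wy, wz, x, y, z, wx, wy, wz, ...]. A call has 1 to 5 rows; each row is the pose to reach, as a shift and turn from the pose commanded when the call began, along the tool's axes at that moment; what a row does not reach only later rows make up. A row lasts 1/8 s, in which the tool goes at most 62.5 mm and 10.7 degrees, less where a joint would pass 70% of its speed; a pose out of reach is approached as far as the arm can. A call with a gripper value outside its range is refused whole. OPENING is the gripper command: -1 is shut, 1 is fully open, values between are in proportion, set as the call begins (- or left out, the last holds). The fingers move at their own pace and stop on an object; FORCE is the grip in N (left out, the last holds). Time passes only in rows, so rows that repeat a pose let the fingers close. It gives the time, the measured TCP pose, the force, the opening and the grip force at its end, in the units of the state.
- robot.get_state(): the state, without advancing time (a new reading comes with each control period).
- snapshot(name): name is "scene" or "side" or "wrist"; returns the picture (420x560x3 uint8, red, green, blue); there is no depth.
- camera_model(name): a dict with "vfov" (degrees; the focal length in pixels is half the picture's height over the tangent of half this angle, whatever the lens; pixels are square), "cx", "cy" (the principal point, pixels), "position" and "orientation" of the camera in the world. Camera axes: x right, y up, looking along -z (the intrinsics and any distortion apply to the point x, -y, -z); pixel columns grow to the right and rows downward; lengths in m; the calibration is good to about 2 mm. A picture is of the moment at which its call begins: read the wrist's pose just before it. camera_model takes no time and is no camera call; for the wrist camera it gives the pose at the moment of the call.
- robot.finish_job(): hands the job in; it is judged then, once.
The state is a dict: "time_s": time; "qpos": joint angles; "joint_velocities": joint speeds; "effort": joint torques, N m; "position": TCP position; "tcp_rot": TCP orientation; "wrist_force": force on the tool from outside, world axes, zero at the start; "ft_torque": the same for the moment, N m; "gripper_width": finger opening in m; "grasp_force": force on a finger pad.
Only numpy, scipy, OpenCV 4.12 (cv2) and the standard library are available. Lean on these libraries where they do the work, as an engineer would, in place of code of your own. Each camera call takes 0.05 s, during which the arm holds its last target. There are 200 camera calls.

TASK

Swing both blue flaps of the white parts box outwards, clearly past upright, so that its contents lie open. Then take the box by its yellow grip and raise that end, tilting the box by about 25 degrees, until all four steel discs have slid together into the corner marked red, opposite the grip; the low red corner may stay on the bench. Finish while still holding the box by the grip, still and tilted, with the flaps open and the discs in the red corner, and leave everything else on the bench where it is.

Things in the scene. Friction and masses are not known exactly. Their poses are not given: they have to be found in the camera images.
- tote: open white plastic parts box, 150 x 150 mm outside, 60 mm high, walls and floor 4 mm thick, about 240 g, loose on the bench. Origin at the centre of its underside; z up out of the box, its sides lie along its x and y. The yellow grip is at its (+x, +y) corner, the red mark at its (-x, -y) corner
- grip (a point): point to grasp on the yellow grip: an upright plastic plate fixed to the (+x, +y) corner of the box, 10 mm thick along the box's diagonal, 44 mm wide across it, its top 105 mm above the box's underside, free on both faces above the rim (60 mm). The point is at mid thickness and width, 86 mm above the underside, at (79, 79, 86) mm in the box; axes as the box
- red_corner (a point): inside corner of the box floor at the red mark, at (-71, -71, 4) mm in the box
- flap_a (a joint): angle of the blue flap hinged along the top of the box's +y wall: 0 = lying flat over the box, 1.57 = upright, 2.2 = its stop, leaning outwards. Flap 62 mm wide, 106 mm along the hinge (x from -71 to +35 mm in the box), 3 mm thick, 30 g. Stays where it is left (hinge friction 0.012 N m). Starts part open, between 0.95 and 1.25, with a gap of 75 mm or more between the two flaps
- flap_a_hinge (a point): middle of that flap's hinge line, at (-18, 75, 60) mm in the box. Rubbery fingertips pushing its free edge outwards should rise a little with the edge, or they may drag the light box along
- flap_b (a joint): the same for the flap hinged along the top of the -y wall; grows as it opens outwards
- flap_b_hinge (a point): middle of that flap's hinge line, at (-18, -75, 60) mm in the box
- disc0: polished steel disc, 22 mm across, 8 mm thick, 24 g, lying loose and flat on the box floor, somewhere away from the red corner; slides easily on the smooth floor (friction coefficient about 0.15). Origin at the centre of its underside
- disc1: another such disc
- disc2: another such disc
- disc3: another such disc
- wash_bottle: bystander: white bottle with blue cap, 66 mm across, 160 mm high, loose; leave alone
- beaker: bystander: glass beaker, 70 mm across, 85 mm high, loose; leave alone
- jar: bystander: small amber jar with black lid, 56 mm across, 70 mm high, loose; leave alone
- wrench: bystander: steel wrench, 150 mm long, lying, loose; leave alone
- screwdriver: bystander: screwdriver, 180 mm long, lying, loose; leave alone
- mouse: bystander: black computer mouse, 105 x 60 x 32 mm, loose; leave alone

How it is judged:
On the way, in this order (a step that is already met when the one before it is completed fails the run):
1. both flaps stand open past upright (value of joint each of flap_a, flap_b above 1.65 rad), for 0.2 s.
2. the box is held tilted by the fingers (angle between tote's own z axis and vertical above 0.3 rad and contact force between the fingers and tote above 2 N), for 0.2 s.
At the end, for the whole second after the job is handed in: fingers hold the box by the grip (within 40 mm, over 2 N), grip over 125 mm above the bench, box tilted 0.3 to 1.0 rad, at rest, touching no bystander; flaps past upright; all four disc centres at rest within 60 mm of the inside red corner (all of step 2 and angle between tote's own z axis and vertical below 1 rad and distance between each of disc0, disc1, disc2, disc3 and red_corner below 0.06 m and linear speed of each of disc0, disc1, disc2, disc3 below 0.03 m/s and linear speed of tote below 0.02 m/s and height (world z) of grip above 0.125 m and distance between the grasp point and grip below 0.04 m and value of joint each of flap_a, flap_b above 1.57 rad and contact force between tote and wash_bottle below 0.3 N and contact force between tote and beaker below 0.3 N and contact force between tote and jar below 0.3 N and contact force between tote and wrench below 0.3 N and contact force between tote and screwdriver below 0.3 N and contact force between tote and mouse below 0.3 N); the arm keeps its last pose, push and grip.
It fails at once if a disc leaves the box (distance between any of disc0, disc1, disc2, disc3 and tote above 0.14 m).
It fails at once if the box is tipped right over (angle between tote's own z axis and vertical above 1.2 rad).
It fails at once if something else on the bench is moved by more than 30 mm (distance of any of wash_bottle, beaker, jar, wrench, screwdriver, mouse from where it was at the start of the episode above 0.03 m).
It also fails if it takes over 54 s, if anything falls off the work surface, if the arm or the gripper's body presses on something with over 40 N, if the wrist force passes 120 N, or if a joint passes its speed limit or range.

## Working session

There is one attempt and no reset: what is moved stays moved. The work goes in short steps, Python scripts to look and compute and a shell command to move; the robot and the scene stay as the last step left them, time stands still between calls to the robot, and variables do not carry over. Pictures are saved under pics/ and viewed, at most 10 in all, crops included, and the job is handed in when it is done.

```bash
mkdir -p pics; ls
python3 - <<'E'
from workcell import robot,snapshot,camera_model
import cv2,numpy as np
s=robot.get_state();print(s['time_s'],s['position'],s['tcp_rot'])
a=snapshot("scene");b=snapshot("side")
cv2.imwrite('pics/scene.png',a[:,:,::-1]);cv2.imwrite('pics/side.png',b[:,:,::-1])
for n in("scene","side","wrist"):print(camera_model(n))
E
```

```text
pics
0.0 [ 0.28172873 -0.58504088  0.20296415] [ 9.74924545e-01  2.22534069e-01 -2.35609588e-04 -8.14953447e-04]
{'vfov': 57.33147425002232, 'cx': 277.1746575235456, 'cy': 214.17240791037153, 'position': array([ 1.34664836, -0.17977158,  0.61688635]), 'orientation': array([0.35558636, 0.29891581, 0.56733787, 0.67995252])}
{'vfov': 48.808690600153156, 'cx': 281.4855360448793, 'cy': 207.45759582304402, 'position': array([-0.01943439,  0.69134616,  0.8362263 ]), 'orientation': array([-0.14326077,  0.40947072,  0.84470795, -0.31349412])}
{'vfov': 66.35394180699683, 'cx': 281.22874673133595, 'cy': 205.5463445965026, 'position': array([ 0.34077963, -0.55760541,  0.38478309]), 'orientation': array([-0.10850656,  0.06864172, -0.52711172,  0.8400404 ])}
```

View pics/scene.png

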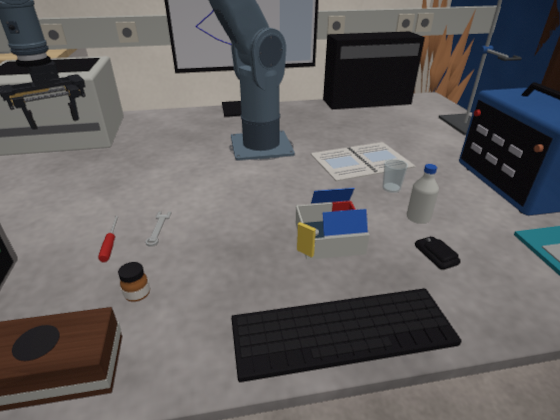

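View pics/side.png

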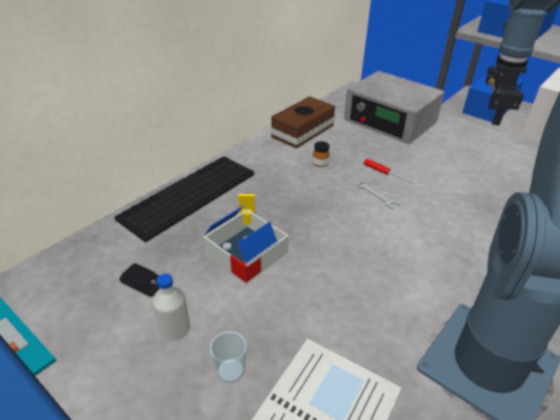

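The scene view shows the box near (335,228) with the yellow grip at (306,240). The side view has it near (245,245), with red at (245,267) and yellow at (247,208). I'll enlarge both.

Run:
```python
import cv2,numpy as np
a=cv2.imread('pics/scene.png')[180:265,285:385];b=cv2.imread('pics/side.png')[185:285,195:295]
f=lambda i:cv2.resize(i,None,fx=4,fy=4,interpolation=cv2.INTER_CUBIC)
A=f(a);B=f(b)
c=np.zeros((400,800,3),np.uint8);c[:340,:400]=A;c[:,400:]=B
cv2.imwrite('pics/crop.png',c)
```

```text
(no output)
```

View pics/crop.png

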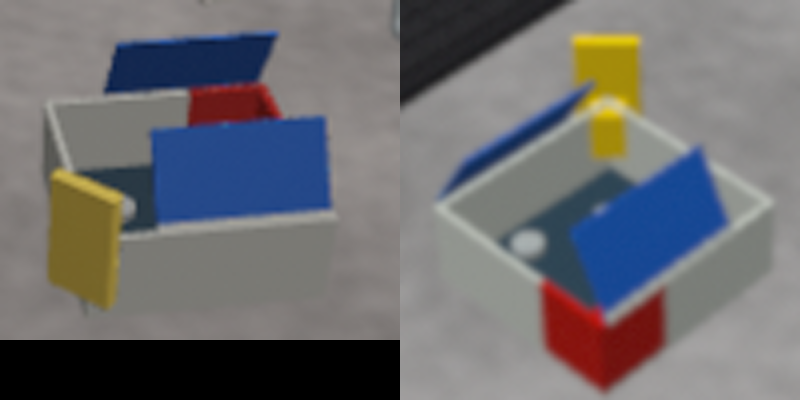

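```bash
cat > h.py <<'E'
import numpy as np
from workcell import robot,snapshot,camera_model
from scipy.spatial.transform import Rotation as R
def proj(n,P,m=None,H=420):
    m=m or camera_model(n); f=H/2/np.tan(np.radians(m['vfov']/2))
    p=R.from_quat(m['orientation']).inv().apply(np.atleast_2d(P)-m['position'])
    return np.c_[m['cx']+f*p[:,0]/-p[:,2], m['cy']+f*-p[:,1]/-p[:,2]]
def box(v,P):   # v = x,y,yaw (m, rad); P in mm in box
    return R.from_euler('z',v[2]).apply(np.atleast_2d(P)/1000.)+[v[0],v[1],0]
def flap(s,x,th): return [x,s*(75-62*np.cos(th)),60+62*np.sin(th)]
E
cat > fit.py <<'E'
from h import *
from scipy.optimize import least_squares
S={'scene':([(-75,75,60),(-75,75,0),(75,-75,60)],[(369.25,233.25),(367.5,255),(296.5,205.75)]),
'side':([(-75,-75,0),(-75,-75,60),(-75,75,60),(75,-75,60),(75,75,60),(79,79,105)],[(246.25,282.5),(246.75,265.5),(204.25,236.25),(288,235.75),(246.75,210.5),(246.5,194.8)])}
F=[('scene',1,35,(323,212.5)),('scene',1,-71,(366.75,209.5)),('scene',-1,35,(314.5,190.75)),('scene',-1,-71,(354.25,188.25)),('side',-1,-71,(238.25,243.25)),('side',-1,35,(270,221.75))]
M={n:camera_model(n) for n in S}
def res(v):
    r=[proj(n,box(v,P),M[n])-p for n,(P,p) in S.items()]
    r+=[proj(n,box(v,flap(s,x,v[3] if s>0 else v[4])),M[n])-p for n,s,x,p in F]
    return np.vstack(r).ravel()
o=least_squares(res,[.6,.1,-1.57,1.1,1.1],loss='soft_l1')
print(o.x,np.round(res(o.x).reshape(-1,2),1).tolist())
print('grip',box(o.x,(79,79,86)),'red',box(o.x,(-71,-71,4)))
E
python3 fit.py
```

```text
[ 0.59406431  0.08803196 -1.61132282  1.28672552  1.11002135] [[-1.0, 0.3], [-2.5, -2.1], [-1.6, -1.5], [-0.4, 2.0], [-1.8, 1.4], [-1.2, 0.6], [0.3, -0.4], [-0.2, -1.1], [-0.4, -0.1], [-0.1, -0.0], [0.7, -0.7], [-1.5, -0.3], [-0.5, -0.8], [-1.3, -0.4], [-0.7, -0.8]]
grip [[0.66979872 0.0058961  0.086     ]] red [[0.5259992  0.16185025 0.004     ]]
```

```bash
cat >> h.py <<'E'
def togo(pos,yaw,tilt=0,axis=None):
    """shift/turn in tool axes (mm, deg) to TCP pos, tool x at world yaw, pointing down, then tilted about world axis"""
    s=robot.get_state(); Rt=R.from_quat(s['tcp_rot'])
    Rg=R.from_euler('z',yaw)*R.from_euler('x',np.pi)
    if axis is not None: Rg=R.from_rotvec(tilt*np.array(axis))*Rg
    d=Rt.inv().apply(np.array(pos)-s['position'])*1000
    w=(Rt.inv()*Rg).as_rotvec(degrees=True)
    print('t',round(s['time_s'],2),'pos',np.round(s['position'],4),'F',np.round(s['wrist_force'],1),'go',np.round(np.r_[d,w],1))
def tri(ps,pc):
    from scipy.optimize import least_squares
    M=camera_model('side'),camera_model('scene')
    return least_squares(lambda P:np.r_[proj(0,P,M[0])[0]-ps,proj(0,P,M[1])[0]-pc],[.6,0,.0]).x
E
python3 -m jog '[44,-37,0,0,0,0, 88,-74,0,0,0,0, 132,-111,0,0,0,0, 176,-148,0,0,0,0, 220,-185,0,0,0,0]' -1 20
python3 -m jog '[44,-37,0,0,0,0, 88,-74,0,0,0,0, 132,-111,0,0,0,0, 176,-148,0,0,0,0, 220,-185,0,0,0,0]'
python3 - <<'E'
from h import *
togo([.5947,.106,.204],-.0405)
print(tri((173,335),(421,220)),tri((231,372),(394,188)),tri((145,288),(440,258)))
E
```

```text
time_s: 0.72
position: [0.4003, -0.3216, 0.2036]
tcp_rot: [0.975, 0.223, -0.0, -0.0]
wrist_force: [0.5, -0.8, 0.3]
gripper_width: 0.04
grasp_force: 0.0
time_s: 1.35
position: [0.5182, -0.0597, 0.2037]
tcp_rot: [0.975, 0.222, -0.0, 0.0]
wrist_force: [-0.3, 0.0, -0.5]
gripper_width: 0.0002
grasp_force: 0.0
t 1.35 pos [ 0.5182 -0.0597  0.2037] F [-0.3  0.  -0.5] go [ 140.8 -116.2   -0.4    0.     0.    28. ]
[ 0.55006077  0.36961862 -0.01231576] [ 3.85748568e-01  3.56190260e-01 -3.52953518e-04] [ 0.70897014  0.3321705  -0.01053946]
```

```bash
python3 -m jog '[47,-39,0,0,0,9, 94,-78,0,0,0,19, 141,-116,0,0,0,28, 141,-116,0,0,0,28, 141,-116,0,0,0,28]'
python3 - <<'E'
from h import *
import cv2
togo([.5947,.106,.204],-.0405)
m=camera_model('wrist')
w=snapshot('wrist');np.save('wm.npy',m,allow_pickle=True)
print(np.round(proj(0,box([.594,.088,-1.6113],[(79,79,105),(75,-75,60),(-75,-75,60),(-75,75,60),(75,75,60),(-71,-71,4)]),m)).tolist())
cv2.imwrite('pics/w1.png',w[:,:,::-1])
E
```

```text
time_s: 1.98
position: [0.5941, 0.1036, 0.2032]
tcp_rot: [1.0, -0.019, -0.001, 0.001]
wrist_force: [0.6, -0.8, -0.3]
gripper_width: 0.0007
grasp_force: 0.0
t 1.98 pos [0.5941 0.1036 0.2032] F [ 0.6 -0.8 -0.3] go [ 0.5 -2.4 -0.8  0.1  0.1  0.1]
[[394.0, 104.0], [363.0, 254.0], [226.0, 254.0], [219.0, 110.0], [374.0, 110.0], [236.0, 233.0]]
```

View pics/w1.png

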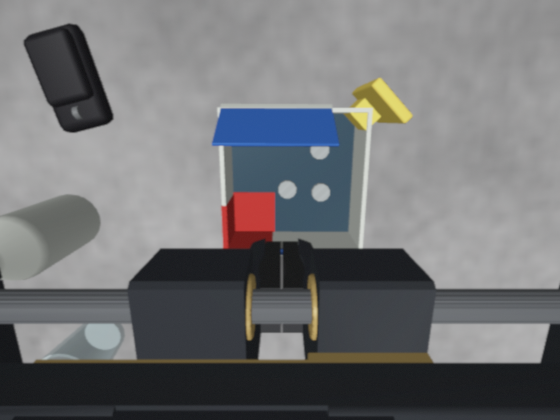

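```bash
python3 -m jog '[0,-2,50,0,0,0, 1,-2,98,0,0,0, 1,-2,98,0,0,0, 15,-2,98,0,0,0, 30,-2,98,0,0,0]'
python3 -m jog '[9,0,-1,0,0,0, 18,0,-2,0,0,0, 27,0,-3,0,0,0, 36,0,-4,0,0,0, 42,0,-4,0,0,0]'
python3 -m jog '[5,0,0,0,0,0, 10,0,0,0,0,0, 14,0,0,0,0,0, 14,0,0,0,0,0, 14,0,0,0,0,0]'
python3 - <<'E'
from h import *
import cv2
togo([.5947,.106,.204],-.0405)
w=snapshot('wrist');a=snapshot('side')
cv2.imwrite('pics/w2.png',np.hstack([w[0:300,100:480],cv2.resize(a[170:295,180:310],(380,300))])[:,:,::-1])
E
```

```text
time_s: 2.65
position: [0.6263, 0.1041, 0.1086]
tcp_rot: [1.0, -0.021, 0.001, -0.0]
wrist_force: [0.2, -0.4, 0.7]
gripper_width: 0.0006
grasp_force: 0.0
time_s: 3.28
position: [0.6672, 0.1035, 0.1098]
tcp_rot: [1.0, -0.02, 0.0, -0.0]
wrist_force: [0.0, -0.3, 0.3]
gripper_width: 0.0006
grasp_force: 0.0
time_s: 3.9
position: [0.6804, 0.1029, 0.1098]
tcp_rot: [1.0, -0.02, -0.0, 0.0]
wrist_force: [-0.3, -0.4, 0.1]
gripper_width: 0.0003
grasp_force: 0.0
t 3.9 pos [0.6804 0.1029 0.1098] F [-0.3 -0.4  0.1] go [-85.8   0.4 -94.2   0.    0.    0. ]
```

View pics/w2.png

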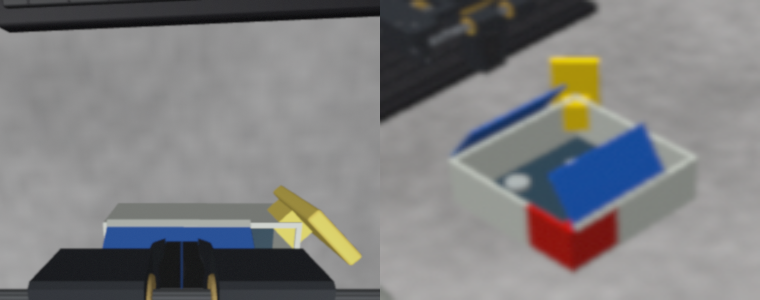

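Run:
```python
from h import *
s=robot.get_state();print(proj('side',s['position']),proj('scene',s['position']),proj('wrist',s['position']))
for v in([.594,.088,-1.6113],[.597,.088,-1.6113]):
  for n in('side','wrist'): print(n,np.round(proj(n,box(v,[(79,79,105),(-75,75,60),(75,75,60),(-75,75,0),(75,75,0),flap(1,-71,1.2),flap(1,35,1.2)]))).tolist())
import cv2
cv2.imwrite('pics/w3.png',cv2.resize(snapshot('scene')[150:280,250:420],(680,520),interpolation=cv2.INTER_CUBIC)[:,:,::-1])
```

```text
[[215.99238949 208.96834893]] [[348.58443596 221.05709043]] [[280.02198362 233.94179594]]
side [[246.0, 195.0], [203.0, 237.0], [247.0, 209.0], [205.0, 254.0], [247.0, 226.0], [208.0, 222.0], [241.0, 203.0]]
wrist [[437.0, 242.0], [206.0, 225.0], [404.0, 225.0], [220.0, 205.0], [380.0, 205.0], [193.0, 290.0], [369.0, 291.0]]
side [[245.0, 194.0], [202.0, 236.0], [246.0, 209.0], [204.0, 254.0], [247.0, 226.0], [207.0, 222.0], [240.0, 202.0]]
wrist [[438.0, 237.0], [205.0, 221.0], [404.0, 221.0], [220.0, 202.0], [380.0, 202.0], [192.0, 286.0], [369.0, 286.0]]
```

View pics/w3.png

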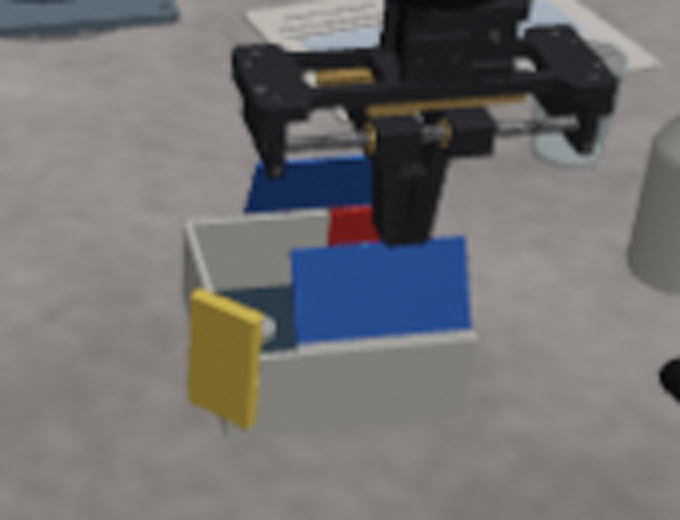

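The tip seems to be behind and above the flap rather than pushing it. I'll re-measure the flap angle from the first wrist picture, where the free edge spans (213,144) to (338,144).

Run:
```python
from h import *
m=np.load('wm.npy',allow_pickle=True).item()
v=[.597,.088,-1.6113]
for th in(.9,1,1.1,1.2,1.3):
  print(th,*[np.round(proj(n,box(v,[flap(1,-71,th),flap(1,35,th)]),M),1).tolist() for n,M in(('w',m),('scene',None),('side',None))])
```

```text
0.9 [[215.2, 151.5], [339.6, 151.9]] [[364.4, 208.4], [320.8, 212.0]] [[212.1, 227.8], [244.3, 207.7]]
1 [[214.1, 145.9], [340.7, 146.2]] [[365.3, 208.3], [321.4, 211.9]] [[210.6, 225.7], [242.9, 205.7]]
1.1 [[213.0, 139.5], [341.7, 139.9]] [[366.2, 208.5], [322.0, 212.1]] [[209.0, 223.7], [241.4, 203.9]]
1.2 [[212.0, 132.6], [342.6, 132.9]] [[367.1, 208.9], [322.6, 212.6]] [[207.4, 221.8], [239.8, 202.1]]
1.3 [[211.1, 125.2], [343.4, 125.5]] [[368.1, 209.6], [323.3, 213.3]] [[205.7, 220.1], [238.1, 200.5]]
```

Flap a is at about 1.0 rad, with its edge lower (z≈112), so the finger passed over it. I'll go back over it, lower further, and rise while pushing.

```bash
python3 -m jog '[0,0,-40,0,0,0, -40,0,-40,0,0,0, -83,0,-40,0,0,0, -83,0,0,0,0,0, -83,0,25,0,0,0]'
python3 -m jog '[0,0,0,0,0,0, 9,0,0,0,0,0, 18,0,0,0,0,0, 27,0,-1,0,0,0, 35,0,-3,0,0,0]'
python3 -m jog '[8,0,-3,0,0,0, 16,0,-6,0,0,0, 24,0,-8,0,0,0, 32,0,-10,0,0,0, 38,0,-11,0,0,0]'
python3 -m jog '[6,0,0,0,0,0, 13,0,-1,0,0,0, 13,0,-1,0,0,0]'
python3 - <<'E'
from h import *
import cv2
togo([.597,.106,.0],-.0405)
w=snapshot('scene');a=snapshot('side')
f=lambda i:cv2.resize(i,(390,375),interpolation=cv2.INTER_CUBIC)
cv2.imwrite('pics/w4.png',np.hstack([f(w[150:275,270:400]),f(a[170:295,180:310])])[:,:,::-1])
E
```

```text
time_s: 4.68
position: [0.5968, 0.1061, 0.084]
tcp_rot: [1.0, -0.02, -0.0, 0.0]
wrist_force: [-0.3, 0.1, -0.4]
gripper_width: 0.0006
grasp_force: 0.0
time_s: 5.3
position: [0.6336, 0.1048, 0.0882]
tcp_rot: [1.0, -0.02, 0.0, -0.0]
wrist_force: [-0.1, 0.9, -0.4]
gripper_width: 0.0005
grasp_force: 0.0
time_s: 5.92
position: [0.6712, 0.1033, 0.0989]
tcp_rot: [1.0, -0.02, 0.0, -0.0]
wrist_force: [0.0, -0.8, -0.1]
gripper_width: 0.0002
grasp_force: 0.0
time_s: 6.3
position: [0.6841, 0.1027, 0.0998]
tcp_rot: [1.0, -0.02, 0.0, 0.0]
wrist_force: [-1.4, -0.6, -0.1]
gripper_width: 0.001
grasp_force: 0.0
t 6.3 pos [0.6841 0.1027 0.0998] F [-1.4 -0.6 -0.1] go [-87.2   0.2  99.8  -0.   -0.    0. ]
```

View pics/w4.png

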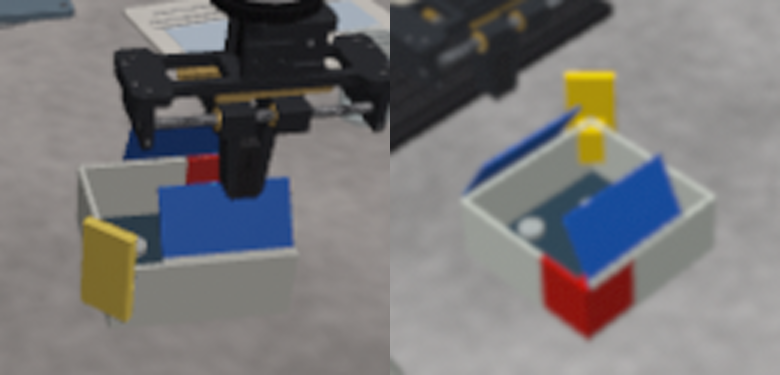

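Run:
```python
from h import *
print(tri((216.7,201.7),(351.7,215)))
p=robot.get_state()['position']
m=camera_model('wrist');print(R.from_quat(robot.get_state()['tcp_rot']).inv().apply(m['position']-p))
for dz in(0,.01,.02,.03):print(*[np.round(proj(n,p+[0,0,dz]),0).tolist() for n in('side','scene','wrist')])
import cv2
cv2.imwrite('pics/w5.png',snapshot('wrist')[:,:,::-1])
```

```text
[0.68247197 0.10331349 0.12970643]
[ 0.06539297  0.00065658 -0.18172546]
[[215.0, 212.0]] [[349.0, 225.0]] [[280.0, 234.0]]
[[215.0, 208.0]] [[349.0, 222.0]] [[280.0, 240.0]]
[[215.0, 205.0]] [[349.0, 218.0]] [[280.0, 247.0]]
[[215.0, 202.0]] [[350.0, 215.0]] [[280.0, 254.0]]
```

View pics/w5.png

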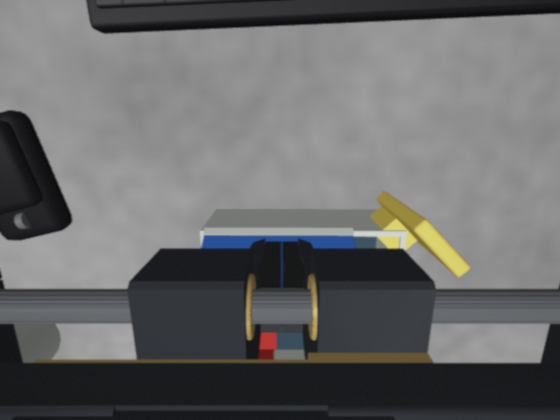

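Run:
```python
from h import *
import cv2
p=np.array([.28173,-.58504,.20296]);y=np.array([.434,-.901,0])
for dz in(0,.03):
  P=np.array([p-y*.044+[0,0,dz],p+y*.044+[0,0,dz]]);print(*[np.round(proj(n,P)).tolist() for n in('scene','side')])
a=cv2.imread('pics/scene.png')[70:150,0:120];b=cv2.imread('pics/side.png')[40:140,470:560]
cv2.imwrite('pics/o.png',np.hstack([cv2.resize(a,(480,320)),cv2.resize(b,(288,320))]))
```

```text
[[78.0, 132.0], [42.0, 139.0]] [[490.0, 135.0], [487.0, 120.0]]
[[74.0, 121.0], [38.0, 129.0]] [[493.0, 125.0], [490.0, 111.0]]
```

View pics/o.png

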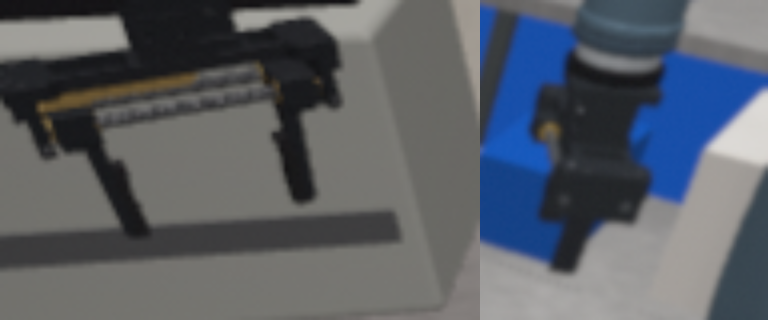

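The fingertips sit about 30 mm above the reported TCP in every view: triangulated at z=0.130 against 0.100 reported. That explains the misses, so I'll command 30 mm lower.

```bash
python3 -m jog '[-44,0,-10,0,0,0, -87,0,-10,0,0,0, -87,0,-10,0,0,0, -87,0,25,0,0,0, -87,0,45,0,0,0]'
python3 -m jog '[0,0,0,0,0,0, 9,0,0,0,0,0, 18,0,0,0,0,0, 27,0,-1,0,0,0, 35,0,-3,0,0,0]'
python3 -m jog '[8,0,-3,0,0,0, 16,0,-6,0,0,0, 24,0,-8,0,0,0, 32,0,-10,0,0,0, 38,0,-11,0,0,0]'
python3 -m jog '[6,0,0,0,0,0, 13,0,-1,0,0,0, 13,0,-1,0,0,0]'
python3 - <<'E'
from h import *
import cv2
togo([.597,.106,.0],-.0405)
w=snapshot('scene');a=snapshot('side')
f=lambda i:cv2.resize(i,(390,375),interpolation=cv2.INTER_CUBIC)
cv2.imwrite('pics/w6.png',np.hstack([f(w[150:275,270:400]),f(a[170:295,180:310])])[:,:,::-1])
E
```

```text
time_s: 7.08
position: [0.5969, 0.106, 0.0536]
tcp_rot: [1.0, -0.02, -0.0, 0.0]
wrist_force: [-0.1, -0.6, 0.6]
gripper_width: 0.0008
grasp_force: 0.0
time_s: 7.7
position: [0.6325, 0.1048, 0.0582]
tcp_rot: [1.0, -0.02, 0.0, -0.0]
wrist_force: [-0.4, -0.1, 0.2]
gripper_width: 0.0005
grasp_force: 0.3
time_s: 8.32
position: [0.6701, 0.1033, 0.0689]
tcp_rot: [1.0, -0.02, -0.0, 0.0]
wrist_force: [-0.2, 0.1, 0.0]
gripper_width: 0.0009
grasp_force: 0.2
time_s: 8.7
position: [0.6833, 0.1027, 0.0699]
tcp_rot: [1.0, -0.02, 0.0, -0.0]
wrist_force: [1.7, 0.7, 0.6]
gripper_width: 0.0002
grasp_force: 0.0
t 8.7 pos [0.6833 0.1027 0.0699] F [1.7 0.7 0.6] go [-86.4   0.2  69.8  -0.   -0.    0. ]
```

View pics/w6.png

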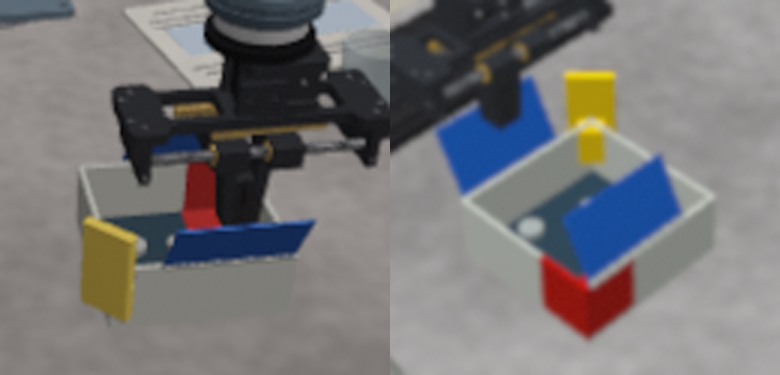

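Flap a now leans outwards and the box hasn't moved. Next is the mirrored push on flap b.

```bash
python3 -m jog '[-45,0,0,0,0,0, -87,0,15,0,0,0, -87,0,15,0,0,0, -96,0,15,0,0,0, -105,0,15,0,0,0]'
python3 -m jog '[-9,0,0,0,0,0, -18,0,-2,0,0,0, -26,0,-5,0,0,0, -34,0,-8,0,0,0, -42,0,-10,0,0,0]'
python3 -m jog '[-8,0,-2,0,0,0, -15,0,-4,0,0,0, -21,0,-5,0,0,0, -27,0,-5,0,0,0, -27,0,-5,0,0,0]'
cat > fl.py <<'E'
from h import *
import cv2
v=[.597,.088,-1.6113]
for n in('side','scene'):
    im=snapshot(n); hsv=cv2.cvtColor(im,cv2.COLOR_RGB2HSV); M=camera_model(n)
    blue=((hsv[...,0]>105)&(hsv[...,0]<125)&(hsv[...,1]>140)&(hsv[...,2]>60))
    q=np.round(proj(n,box(v,(-18,0,60)),M)[0]).astype(int); roi=np.zeros_like(blue); roi[q[1]-50:q[1]+50,q[0]-60:q[0]+60]=1
    yel=((hsv[...,0]>20)&(hsv[...,0]<32)&(hsv[...,1]>150))&roi; red=((hsv[...,0]<6)|(hsv[...,0]>174))&(hsv[...,1]>150)&roi
    print(n,'yellow',np.argwhere(yel).mean(0)[::-1].round(1),'red',np.argwhere(red).mean(0)[::-1].round(1))
    B=blue&roi
    def pol(s,th):
        P=[(-71,s*75,60),(35,s*75,60),flap(s,35,th),flap(s,-71,th)]
        m=np.zeros(B.shape,np.uint8);cv2.fillPoly(m,[np.round(proj(n,box(v,P),M)).astype(np.int32)],1);return m>0
    ths=np.arange(.9,2.25,.05); pa=[pol(1,t) for t in ths];pb=[pol(-1,t) for t in ths]
    sc=np.array([[ (B&(a|b)).sum()/(B|a|b).sum() for b in pb] for a in pa])
    i,j=np.unravel_index(sc.argmax(),sc.shape);print(n,'a',ths[i].round(2),'b',ths[j].round(2),sc.max().round(2),'b|',sc.max(0)[::3].round(2),'a|',sc.max(1)[::3].round(2))
E
python3 fl.py; python3 -c "
from h import *
togo([.597,.106,.0],-.0405)"
```

```text
time_s: 9.43
position: [0.5784, 0.1071, 0.0552]
tcp_rot: [1.0, -0.02, 0.001, -0.0]
wrist_force: [0.7, 0.1, 0.2]
gripper_width: 0.0003
grasp_force: 0.0
time_s: 10.05
position: [0.5354, 0.1088, 0.0651]
tcp_rot: [1.0, -0.02, 0.0, -0.0]
wrist_force: [-0.1, -0.3, -0.7]
gripper_width: 0.0005
grasp_force: 0.1
time_s: 10.68
position: [0.5081, 0.1098, 0.0697]
tcp_rot: [1.0, -0.02, -0.0, 0.0]
wrist_force: [1.0, -0.9, 0.2]
gripper_width: 0.0002
grasp_force: 0.0
side yellow [242.5 202.4] red [244.2 268.7]
side a 1.95 b 2.15 0.81 b| [0.44 0.44 0.47 0.48 0.52 0.56 0.62 0.7  0.8 ] a| [0.11 0.22 0.34 0.45 0.56 0.67 0.77 0.81 0.78]
scene yellow [305.6 239.1] red [342.4 213.3]
scene a 2.1 b 1.85 0.8 b| [0.49 0.59 0.67 0.71 0.75 0.77 0.79 0.79 0.78] a| [0.52 0.52 0.54 0.55 0.58 0.61 0.66 0.72 0.8 ]
t 10.78 pos [0.5088 0.1097 0.0698] F [ 0.5 -0.2  0.4] go [88.3  0.2 69.8  0.   0.   0. ]
```

```bash
python3 -m jog '[40,0,-30,0,0,0, 88,0,-70,0,0,0, 88,0,-70,0,0,0, 88,0,-70,0,0,0]' 1 30
python3 - <<'E'
from h import *
import cv2
togo([.673,.006,.125],.745)
for f in('scene','side'):
    im=cv2.imread(f'pics/{f}.png');n=snapshot(f)[:,:,::-1]
    for nm,i in(('old',im),('new',n)):
        h=cv2.cvtColor(np.ascontiguousarray(i),cv2.COLOR_BGR2HSV);q=np.zeros(h.shape[:2],bool);q[185:300,190:390]=1
        y=(h[...,0]>20)&(h[...,0]<32)&(h[...,1]>150)&q;print(f,nm,y.sum(),np.argwhere(y).mean(0).round(1))
E
```

```text
time_s: 11.28
position: [0.5957, 0.1062, 0.139]
tcp_rot: [1.0, -0.02, -0.001, 0.0]
wrist_force: [-1.2, 0.1, -0.6]
gripper_width: 0.0383
grasp_force: 0.0
t 11.28 pos [0.5957 0.1062 0.139 ] F [-1.2  0.1 -0.6] go [ 81.3  97.   13.9  -0.    0.1 -45. ]
scene old 449 [239.  305.6]
scene new 445 [239.1 305.6]
side old 323 [205.9 246.7]
side new 301 [207.2 246. ]
```

```bash
python3 -m jog '[27,32,0,0,0,-10, 54,64,0,0,0,-20, 81,97,0,0,0,-30, 81,97,0,0,0,-40, 81,97,0,0,0,-45]' 1 30
python3 -m jog '[0,0,0,0,0,0, 0,0,0,0,0,0]'
cat > gr.py <<'E'
from h import *
import cv2
togo([.673,.006,.043],.745)
m=camera_model('wrist');im=snapshot('wrist');h=cv2.cvtColor(im,cv2.COLOR_RGB2HSV)
y=((h[...,0]>18)&(h[...,0]<34)&(h[...,1]>130)&(h[...,2]>60)); y[245:]=0
n,l,st,c=cv2.connectedComponentsWithStats(y.astype(np.uint8))
for k in range(1,n):
    if st[k,4]>60: print(st[k],c[k].round(1))
v=[.597,.088,-1.6113]
P=[]
for z in(60,105):
  for a in(-5,5):
    for b in(-22,22): P.append((79+(a-b)/2**.5,79+(a+b)/2**.5,z))
q=proj(0,box(v,P),m);print(q.round().tolist())
k=1+np.argmax(st[1:,4]); hull=cv2.convexHull(np.argwhere(l==k)[:,::-1].astype(np.int32)).squeeze()
print('hull',cv2.approxPolyDP(hull.reshape(-1,1,2),2.5,True).squeeze().tolist(),'pred bbox',q.min(0),q.max(0))
b=(cv2.inRange(h,(100,110,50),(130,255,255))>0);r=np.argwhere(b[:245]);print('blue',len(r))
E
python3 gr.py
```

```text
time_s: 12.0
position: [0.6723, 0.0057, 0.1383]
tcp_rot: [0.931, 0.366, -0.001, -0.001]
wrist_force: [0.3, 0.6, 0.0]
gripper_width: 0.0879
grasp_force: 0.0
time_s: 12.25
position: [0.673, 0.0064, 0.1393]
tcp_rot: [0.932, 0.364, -0.001, -0.0]
wrist_force: [1.2, -0.2, 0.2]
gripper_width: 0.0883
grasp_force: 0.0
t 12.25 pos [0.673  0.0064 0.1393] F [ 1.2 -0.2  0.2] go [-0.2  0.4 96.3 -0.   0.1 -0. ]
[259 171  26  73 595] [276.5 198.8]
[[275.0, 227.0], [275.0, 176.0], [286.0, 227.0], [287.0, 176.0], [274.0, 247.0], [273.0, 187.0], [287.0, 247.0], [288.0, 187.0]]
hull [[283, 243], [273, 242], [259, 186], [261, 180], [275, 171], [283, 171]] pred bbox [273.2267095 175.6602916] [287.8295299 246.5754546]
blue 6763
```

```bash
python3 -m jog '[3,-3,0,0,0,0, 3,-3,40,0,0,0, 3,-3,75,0,0,0, 3,-3,96,0,0,0, 3,-3,96,0,0,0]' 1 30
python3 -m jog '[0,0,0,0,0,0, 0,0,0,0,0,0, 0,0,0,0,0,0, 0,0,0,0,0,0, 0,0,0,0,0,0]' -1 30
python3 -m jog '[0,0,0,0,0,0, 0,0,0,0,0,0]'; python3 gr.py | head -1; python3 fl.py
```

```text
time_s: 12.92
position: [0.6728, 0.0105, 0.0425]
tcp_rot: [0.931, 0.364, -0.001, -0.0]
wrist_force: [-0.3, -0.3, 0.6]
gripper_width: 0.0881
grasp_force: 0.0
time_s: 13.55
position: [0.674, 0.0103, 0.0439]
tcp_rot: [0.931, 0.364, 0.0, 0.0]
wrist_force: [-1.1, -0.4, 0.7]
gripper_width: 0.0405
grasp_force: 0.0
time_s: 13.8
position: [0.6739, 0.0103, 0.0438]
tcp_rot: [0.931, 0.364, -0.0, -0.0]
wrist_force: [1.0, -0.2, 0.3]
gripper_width: 0.0203
grasp_force: 0.0
t 13.8 pos [0.6739 0.0103 0.0438] F [ 1.  -0.2  0.3] go [-3.6  2.6  0.8 -0.   0.   0. ]
side yellow [246.9 211.8] red [244.2 268.7]
side a 1.95 b 2.15 0.83 b| [0.44 0.45 0.47 0.49 0.52 0.57 0.63 0.71 0.81] a| [0.11 0.22 0.34 0.46 0.57 0.68 0.78 0.83 0.79]
scene yellow [306.9 242.8] red [342.4 213.3]
scene a 2.05 b 0.9 0.51 b| [0.51 0.47 0.44 0.42 0.4  0.39 0.39 0.39 0.39] a| [0.27 0.27 0.28 0.29 0.31 0.34 0.38 0.44 0.5 ]
```

```bash
python3 -m jog '[0,0,0,0,0,0, 0,0,0,0,0,0, 0,0,0,0,0,0, 0,0,0,0,0,0]' -1 30; python3 -c "
from h import *
s=robot.get_state();print(s['grasp_force'],s['gripper_width'])"
```

```text
time_s: 14.45
position: [0.6739, 0.0103, 0.0438]
tcp_rot: [0.931, 0.364, 0.0, 0.0]
wrist_force: [0.6, -0.4, 0.2]
gripper_width: 0.0099
grasp_force: 30.0
29.999177078716457 0.009872399132982459
```

```bash
python3 -m jog '[0,-2.6,-11.3,-3,0,0, 0,-5.8,-22.5,-6,0,0, 0,-9.5,-33.5,-9,0,0, 0,-13.9,-44.3,-12,0,0, 0,-17.1,-51.4,-14,0,0]' -1 45
python3 -c "
from h import *
s=robot.get_state();print(s['grasp_force'],s['gripper_width'],s['wrist_force'],s['ft_torque'])"
```

```text
time_s: 15.08
position: [0.6617, 0.0235, 0.0954]
tcp_rot: [0.924, 0.362, 0.044, 0.114]
wrist_force: [0.8, 0.5, -3.5]
gripper_width: 0.0093
grasp_force: 45.0
45.00691317021847 0.00931058146735086 [ 0.76645892  0.47402767 -3.46550872] [0.14429693 0.14040073 0.06207779]
```

```bash
python3 -m jog '[0,-2.6,-11.3,-3,0,0, 0,-5.8,-22.5,-6,0,0, 0,-9.5,-33.5,-9,0,0, 0,-13.9,-44.3,-12,0,0, 0,-17.1,-51.4,-14,0,0]'
python3 -m jog '[0,0,0,0,0,0, 0,0,0,0,0,0, 0,0,0,0,0,0, 0,0,0,0,0,0, 0,0,0,0,0,0]'
cat > chk.py <<'E'
from h import *
import cv2
s=robot.get_state();Rt=R.from_quat(s['tcp_rot']);print(s['time_s'],s['position'],s['grasp_force'],s['wrist_force'],'tilt',np.degrees(np.arccos(-Rt.as_matrix()[2,2])))
# box rides rigidly with the tool: map box mm -> world
yaw=-1.6113
Rg=R.from_euler('z',.745+.0)*R.from_euler('x',np.pi); Rb0=R.from_euler('z',yaw)
Q=Rt*Rg.inv()*Rb0
t0=np.array([.6739,.0103,.0438]); off=Rb0.inv().apply(t0-box([.597+.003,.088+.004-.0,yaw],(0,0,0))[0])
T=lambda P:s['position']+Q.apply(np.atleast_2d(P)/1000.-off)
print('pivot',T((-75,-75,0)).round(4),'grip',T((79,79,86)).round(4))
for n in('side','scene','wrist'):
    m=camera_model(n);im=snapshot(n);cv2.imwrite(f'pics/f_{n}.png',im[:,:,::-1])
    P={'red4':(-71,-71,4),'r60':(-75,-75,60),'px':(-75,75,60),'py':(75,-75,60)}
    print(n,{k:proj(0,T(p),m)[0].round().tolist() for k,p in P.items()})
    h=cv2.cvtColor(im,cv2.COLOR_RGB2HSV)
    if n!='wrist':
        c=proj(0,T((0,0,60)),m)[0].round().astype(int);roi=np.zeros(h.shape[:2],bool);roi[c[1]-60:c[1]+60,c[0]-65:c[0]+65]=1
        B=(h[...,0]>105)&(h[...,0]<125)&(h[...,1]>140)&(h[...,2]>60)&roi
        def pol(sg,th):
            z=np.zeros(B.shape,np.uint8);cv2.fillPoly(z,[np.round(proj(0,T([(-71,sg*75,60),(35,sg*75,60),flap(sg,35,th),flap(sg,-71,th)]),m)).astype(np.int32)],1);return z>0
        ths=np.arange(.9,2.25,.05);pa=[pol(1,t) for t in ths];pb=[pol(-1,t) for t in ths]
        sc=np.array([[(B&(a|b)).sum()/(B|a|b).sum() for b in pb] for a in pa]);i,j=np.unravel_index(sc.argmax(),sc.shape)
        print('  flaps a,b',ths[i],ths[j],sc.max().round(2))
        # floor view rectified: 1 px = 1 mm, box floor at disc top z=12
        g=np.array([[-71,-71,12],[71,-71,12],[71,71,12],[-71,71,12]])
        H=cv2.getPerspectiveTransform(proj(0,T(g),m).astype(np.float32),np.float32([[0,0],[142,0],[142,142],[0,142]]))
        f=cv2.warpPerspective(im,H,(142,142));cv2.imwrite(f'pics/floor_{n}.png',f[:,:,::-1])
        hf=cv2.cvtColor(f,cv2.COLOR_RGB2HSV);w=(hf[...,1]<60)&(hf[...,2]>110)
        k,l,st,cc=cv2.connectedComponentsWithStats(w.astype(np.uint8))
        print('  bright blobs (mm from red corner x,y; area)',[(cc[q].round().tolist(),int(st[q,4])) for q in range(1,k) if st[q,4]>80])
E
python3 chk.py
```

```text
time_s: 15.7
position: [0.6417, 0.0452, 0.1408]
tcp_rot: [0.903, 0.354, 0.088, 0.226]
wrist_force: [-0.6, 0.6, -3.7]
gripper_width: 0.0096
grasp_force: 45.0
time_s: 16.32
position: [0.6427, 0.0438, 0.1409]
tcp_rot: [0.904, 0.353, 0.088, 0.225]
wrist_force: [0.5, 0.2, -2.7]
gripper_width: 0.0094
grasp_force: 45.0
16.325 [0.64269943 0.04383248 0.14089153] 45.01789986155927 [ 0.48476233  0.24930536 -2.74211756] tilt 27.9987721477147
pivot [[0.528  0.1698 0.0007]] grip [[0.631  0.0581 0.1789]]
side {'red4': [243.0, 281.0], 'r60': [242.0, 277.0], 'px': [197.0, 234.0], 'py': [287.0, 233.0]}
  flaps a,b 2.000000000000001 2.200000000000001 0.75
  bright blobs (mm from red corner x,y; area) [([102.0, 5.0], 678), ([20.0, 81.0], 2561)]
scene {'red4': [349.0, 218.0], 'r60': [357.0, 198.0], 'px': [381.0, 212.0], 'py': [306.0, 185.0]}
  flaps a,b 2.100000000000001 1.0 0.7
  bright blobs (mm from red corner x,y; area) [([56.0, 80.0], 15166)]
wrist {'red4': [-14.0, 213.0], 'r60': [-115.0, 241.0], 'px': [42.0, 27.0], 'py': [105.0, 399.0]}
```

```bash
cat >> chk.py <<'E'
print('---')
im=cv2.imread('pics/f_side.png');m=camera_model('side');h=cv2.cvtColor(im,cv2.COLOR_BGR2HSV)
def poly(P):
    z=np.zeros(h.shape[:2],np.uint8);cv2.fillPoly(z,[np.round(proj(0,T(P),m)).astype(np.int32)],1);return z>0
fl=poly([(-71,-71,4),(71,-71,4),(71,71,4),(-71,71,4)])
occ=poly([(-75,-75,0),(75,-75,0),(75,-75,60),(-75,-75,60)])|poly([(-75,-75,0),(-75,75,0),(-75,75,60),(-75,-75,60)])|poly([(-75,-75,60),(75,-75,60),(71,-71,60),(-71,-71,60)])|poly([(-75,-75,60),(-75,75,60),(-71,71,60),(-71,-71,60)])
vis=fl&~occ; print('floor px',fl.sum(),'visible',vis.sum())
dark=(h[...,2]<110)&~((h[...,0]<8)|(h[...,0]>172));red=((h[...,0]<8)|(h[...,0]>172))&(h[...,1]>110);br=(h[...,1]<70)&(h[...,2]>=110)
print('dark',(vis&dark).sum(),'red',(vis&red).sum(),'bright',(vis&br).sum())
H=cv2.getPerspectiveTransform(proj(0,T([(-71,-71,12),(71,-71,12),(71,71,12),(-71,71,12)]),m).astype(np.float32),np.float32([[0,0],[142,0],[142,142],[0,142]]))
k,l,st,cc=cv2.connectedComponentsWithStats((vis&br).astype(np.uint8))
for q in range(1,k):
    if st[q,4]>3:
        pts=np.argwhere(l==q)[:,::-1].astype(np.float32)[None]; w=cv2.perspectiveTransform(pts.transpose(1,0,2),H)[:,0]
        print(st[q].tolist(),'mm x',w[:,0].min().round(),w[:,0].max().round(),'y',w[:,1].min().round(),w[:,1].max().round(),'V',h[...,2][l==q].mean().round(),'mean',w.mean(0).round())
E
python3 chk.py | sed -n '/---/,$p'
```

```text
---
floor px 3240 visible 2662
dark 2202 red 138 bright 281
[205, 212, 48, 61, 281] mm x 9.0 109.0 y 12.0 141.0 V 161.0 mean [27. 77.]
```

```bash
cat >> chk.py <<'E'
print('+++')
V=cv2.warpPerspective(im,H,(142,142));hv=cv2.cvtColor(V,cv2.COLOR_BGR2HSV)
b=((hv[...,1]<70)&(hv[...,2]>=110)).astype(float);r=(((hv[...,0]<8)|(hv[...,0]>172))&(hv[...,1]>110)).astype(float)
for q,nm in((b,'bright% rows=y cols=x from red corner, 10 mm bins'),(r,'red%')):
    print(nm);print((cv2.resize(q[:140,:140],(14,14),interpolation=cv2.INTER_AREA)*99).astype(int))
E
python3 chk.py | sed -n '/+++/,$p'
```

```text
+++
bright% rows=y cols=x from red corner, 10 mm bins
[[ 3 12 25 29 15  0 72 98 98 97 97 98 98 98]
 [ 0 42 98 80 25  0  0  0  0  0  0  0  0  0]
 [ 0 37 98 56  0  0  0  0  0  0  0  0  0  0]
 [ 0 40 75 13  0  0  0  0  0  0  0  0  0  0]
 [18 57 80  0  0  0  0  0  0  0  0  0  0  0]
 [70 73 39  0  0  0  0  0  0  0  0  0  0  0]
 [98 69  0  0  0  0  0  0  0  0  0  0  0  0]
 [98 68  0  0  0  0  0  0  0  0  0  0  0  0]
 [98 69  0  0  0  0  0  0  0  0  0  0  0  0]
 [98 67  0  0  0  0  0  0  0  0  0  0  0  0]
 [98 66  0  0  0  0  0  0  0  0  0  0  0  0]
 [98 65  0  0  0  0  0  0  0  0  0  0  0  0]
 [98 69  0  0  0  0  0  0  0  0  0  0  0  0]
 [98 89 22 19 17 15 19 19 19 14 13  1  0  0]]
red%
[[80 55 28 29 40 62  3  0  0  0  0  0  0  0]
 [87 39  0  8 56 49  0  0  0  0  0  0  0  0]
 [79 50  0 28 98 49  0  0  0  0  0  0  0  0]
 [88 42 11 74 98 49  0  0  0  0  0  0  0  0]
 [67 29  8 47 49 17  0  0  0  0  0  0  0  0]
 [15 10  0  0  0  0  0  0  0  0  0  0  0  0]
 [ 0  0  0  0  0  0  0  0  0  0  0  0  0  0]
 [ 0  0  0  0  0  0  0  0  0  0  0  0  0  0]
 [ 0  0  0  0  0  0  0  0  0  0  0  0  0  0]
 [ 0  0  0  0  0  0  0  0  0  0  0  0  0  0]
 [ 0  0  0  0  0  0  0  0  0  0  0  0  0  0]
 [ 0  0  0  0  0  0  0  0  0  0  0  0  0  0]
 [ 0  0  0  0  0  0  0  0  0  0  0  0  0  0]
 [ 0  0  0  0  0  0  0  0  0  0  0  0  0  0]]
```

```bash
python3 -m jog '[0,0,0,0,0,0, 0,0,0,0,0,0, 0,0,0,0,0,0, 0,0,0,0,0,0]'; python3 -c "
from workcell import robot
print(robot.finish_job())"
```

```text
time_s: 17.27
position: [0.6426, 0.0442, 0.141]
tcp_rot: [0.904, 0.353, 0.088, 0.225]
wrist_force: [0.3, -0.3, -2.8]
gripper_width: 0.0095
grasp_force: 45.0
the job is handed in; nothing more can be done
None
```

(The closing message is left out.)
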